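Wind the protective cover off the tall optics housing

ROBOT

A 6-joint arm with a two-finger parallel gripper is mounted at the origin on the work surface. World frame = base frame: x ahead of the robot, y to its left, z up, the work surface at z = 0. Lengths are in mm, angles in degrees, forces in N, time in s.
With the tool pointing down it reaches from about 250 to 850 mm from the base axis. Payload 12.5 kg.
Tool frame: the origin (TCP) lies between the finger pads; the fingertips stand 19 mm ahead of it and the grasp point (between the pads) is the TCP (robot.tip_extent is the x of the fingertips in the tool frame, in mm); x points along the fingers, y is the direction in which the jaws open and shut, and the axes are right-handed (so a half turn about x gives the same grasp; the last joint's range is limited). The gripper opens to 93 mm and grips with 3 to 60 N. Pads are 15 mm wide; open, the fingers measure 128 mm over their backs; the gripper's body (75 mm by 188 mm) begins 65 mm behind the grasp point.
Start: joints at [59.954, 20.094, 94.641, -0, 65.266, -4.847], TCP at [234.135, 497.66, 237.633] pointing down, gripper open.
Joint ranges: [-157.81, 157.81], [-45, 120.19], [0.68, 151.7], [-89.99, 269.99], [4.06, 180], [-164.3, 164.3]. Speed limits (degrees/s): [127.2, 127.2, 159.86, 180, 180, 180].

INTERFACE

Orientations are given as a 3x3 rotation matrix whose columns are the frame's x, y, z axes.
In Python, from rig import status, get_image, robot gives the robot as it stands.
- The arm moves only by the tool carry_out, never from a script. Its argument "increments" is a list of rows, each a list of 5 numbers: the opening, from 0 (shut) to 1 (fully open), then the shift along the tool's x, y, z scaled (see below), then the turn about the tool's x scaled (see below). A call has 1 to 12 rows; each row is the pose to reach, as a shift and turn from the pose commanded when the call began, along the tool's axes at that moment, turning the shorter way round; what a row does not reach only later rows make up. The controller multiplies each number of a shift by 20 cm and each number of a turn by pi rad. A row lasts 1/8 s, in which the tool goes at most 62.5 mm and 10.7 degrees, less where a joint would pass 70% of its speed; a pose out of reach is approached as far as the arm can. A call with a number of a shift or a turn outside -1 to 1 is refused whole. A call with a gripper value outside its range is refused whole. The fingers move at their own pace and stop on an object; "newtons" is the grip in N (left out, the last holds). Time passes only in rows, so rows that repeat a pose let the fingers close. It gives the time, the measured TCP pose, the force and the opening at its end, in the units of the state.
- status.state(): the state, without advancing time (a new reading comes with each control period).
- get_image(name): name is "side" or "top" or "wrist"; returns a dict with "img" (384x512x3 uint8, blue, green, red), "z_map" (384x512 float32, mm along the optical axis (not along the pixel's ray), 0 where there is no reading), "fx", "fy", "cx", "cy" (pixels), "view" (4x4, takes a point from world to camera coordinates). Camera axes: x right, y down, z forward; pixel columns grow to the right and rows downward; lengths in mm; the calibration is good to about 2 mm. A picture is of the moment at which its call begins.
- robot.job_done(): hands the job in, once; it reports no verdict.
The state is a dict: "time": time; "joint_pos": joint angles; "joint_vel": joint speeds; "effort": joint torques, N m; "tcp_pos": TCP position; "ee_rot": TCP orientation; "wrist_force": force on the tool from outside, world axes, zero at the start; "ft_torque": the same for the moment, N m; "opening": opening from 0.0 (shut) to 1.0 (fully open).
Only numpy, scipy, OpenCV 4.12 (cv2) and the standard library are available. Lean on these libraries where they do the work, as an engineer would, in place of code of your own. Each camera call takes 0.05 s, during which the arm holds its last target.

TASK

Two round optics housings stand on the breadboard, each closed by a screw-on cover with an off-centre crank knob. Unscrew the cover of the taller housing, lift it clear and set it down right way up in the open white tray. Keep off the smaller housing.

Things in the scene. Friction and masses are not known exactly. Their poses are not given: they have to be found in the camera images.
- cover: Cover of the taller housing: aluminium wheel 88 mm across, top 37 mm above the origin, over a skirt 58 mm across; 150 g. Origin on its axis at the skirt's lower edge, z up. Black upright crank knob, 18 mm thick, 39 to 89 mm above the origin, 28 mm off the axis on the cover's +x; it spins easily and slides 11 mm in or out along a radial slot, so a hand holding it circles the axis without turning.
- housing: The taller housing, bolted down: 84 mm across, 60 mm to the shoulder, then a threaded neck 48 mm across ending 96 mm up. Origin: centre of underside, z up. Cover starts screwed down, its origin 65 mm above this one. It unscrews anticlockwise seen from above, rises 10 mm per turn (3 mm play), turns easily, lets go after about two turns (2.25 is enough), not before.
- small_housing: The smaller housing, to be left untouched: same shape, cover and knob, but 118 mm tall over all instead of 154 mm. Bolted down, stays shut. Origin at the centre of its underside, z up.
- tray: Open white plastic tray, 170 mm (its x) by 150 mm (its y), 25 mm high, walls and floor 4 mm thick, fixed. Origin at the centre of its underside, z up.
There are look-alikes about, which are no part of the job. What is shaped like the cover but purple or turquoise is not meant.

How it is judged (in metres and radians):
At the end, for the whole second after the job is handed in: The cover of the taller housing stands at rest on the floor of the tray, inside its walls (its axis within 60 mm of the tray's middle along the tray's x and 50 mm along its y), knob up, tilted less than 10 degrees (x of cover in the frame of tray between -0.06 and 0.06 m and y of cover in the frame of tray between -0.05 and 0.05 m and z of cover in the frame of tray below 0.012 m and angle between cover's own z axis and vertical below 0.17 rad and linear speed of cover below 0.02 m/s); the robot touches nothing.
It fails at once if the robot pushes the smaller housing with more than 2 N (contact force between any of the fingers, the arm and small_housing above 2 N).
It fails at once if the cover strikes the smaller housing with more than 2 N (contact force between cover and small_housing above 2 N).
It also fails if it takes over 58 s, if anything falls off the work surface, if the arm or the gripper's body presses on something with over 40 N, if the wrist force passes 120 N, or if a joint passes its speed limit or range.

## Working session

There is one attempt and no reset: what is moved stays moved. The work goes in short steps, Python scripts to look and compute and a tool call to move; the robot and the scene stay as the last step left them, time stands still between calls to the robot, and variables do not carry over. Pictures are saved under pics/ and viewed, and the job is handed in when it is done.

Besides the shell and the picture viewer there is one more tool, called after "Request:" in YAML: its name, and indented under it one key for each argument. carry_out: Moves the arm, as the interface text tells. Shifts and turns lie within -1 to 1; 1 stands for 20 cm of shift or pi rad of turn. Its arguments: {"type":"object","properties":{"increments":{"type":"array","items":{"type":"array","items":{"type":"number"}}},"newtons":{"type":"number"}},"required":["increments"]}

```bash
ls; mkdir -p pics; python3 - <<'E'
from rig import status,get_image,robot
import cv2,numpy as np,pickle
s=status.state();print(s);print(robot.tip_extent)
for n in ("side","top","wrist"):
    d=get_image(n);cv2.imwrite(f"pics/{n}0.png",d["img"]);pickle.dump(d,open(f"{n}0.pkl","wb"))
    print(n,d["fx"],d["fy"],d["cx"],d["cy"]);print(np.round(d["view"],3).tolist())
E
```

```text
pics
{'time': 0.0, 'joint_pos': array([ 5.99524763e+01,  2.01226811e+01,  9.46783517e+01,  6.35889280e-04,
        6.52653134e+01, -4.84758964e+00]), 'joint_vel': array([ 0.02765827, -0.07668376, -0.01458236,  0.04620028,  0.09613134,
        0.01060974]), 'effort': array([-1.17040552e-03, -4.97302294e+01, -2.85260135e+01,  6.98084082e-02,
        2.56824534e-02, -1.02894812e-04]), 'tcp_pos': array([233.98839568, 497.37640273, 237.10795213]), 'ee_rot': array([[-5.88537564e-04,  4.25782118e-01,  9.04825531e-01],
       [-9.97295755e-04,  9.04824988e-01, -4.25782511e-01],
       [-9.99999330e-01, -1.15296766e-03, -1.07892795e-04]]), 'wrist_force': array([-0.14027814, -0.11602236,  0.64090784]), 'ft_torque': array([ 0.01269011, -0.00377233,  0.0521237 ]), 'opening': 0.9994035708657711}
19.0
side 408.5640250576847 408.5640250576847 257.322922232275 189.03424807079045
[[0.78, -0.626, 0.003, -249.999], [-0.324, -0.408, -0.853, 245.194], [0.536, 0.664, -0.521, 1114.981], [0.0, 0.0, 0.0, 1.0]]
top 454.72054519444123 454.72054519444123 252.37811745954477 193.54182134512695
[[0.026, -1.0, 0.001, 93.361], [-0.99, -0.026, -0.141, 447.194], [0.141, 0.003, -0.99, 1571.489], [0.0, 0.0, 0.0, 1.0]]
wrist 339.92023639588115 339.92023639588115 261.12320635664105 189.68525047668308
[[0.426, 0.905, -0.0, -549.971], [0.875, -0.412, 0.254, -27.717], [0.23, -0.109, -0.967, 389.943], [0.0, 0.0, 0.0, 1.0]]
```

View pics/side0.png

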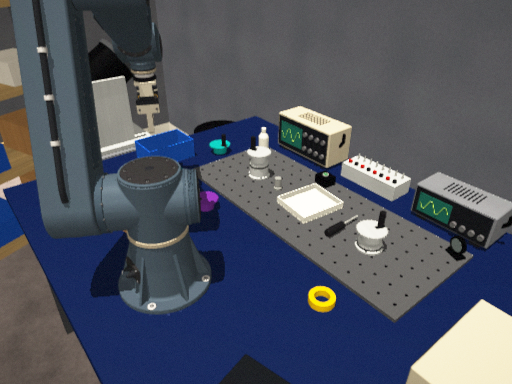

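View pics/top0.png

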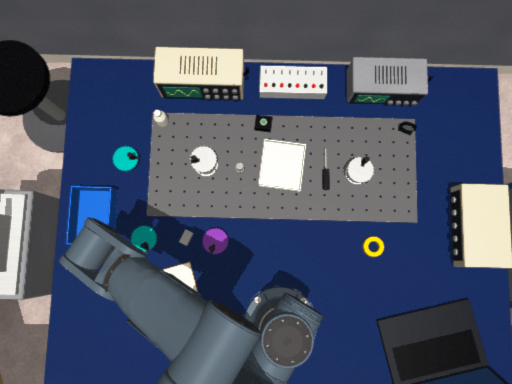

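View pics/wrist0.png

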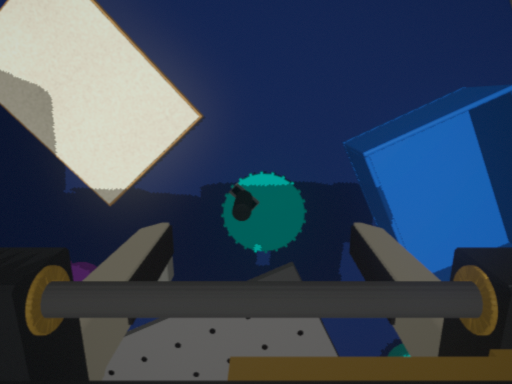

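The top view shows two white-covered housings, at about (203,160) and (360,170), with the tray at (283,165). The side view shows them at (259,160) and (371,235). I'll enlarge both views and measure the heights from depth.

```bash
cat > h.py <<'E'
import numpy as np,cv2,pickle
def ld(n): return pickle.load(open(n+".pkl","rb"))
def cloud(d):
    z=d["z_map"];v,u=np.mgrid[:z.shape[0],:z.shape[1]]
    P=np.stack([(u-d["cx"])/d["fx"]*z,(v-d["cy"])/d["fy"]*z,z],-1)
    V=d["view"];W=(P-V[:3,3])@V[:3,:3]
    W[z==0]=np.nan
    return W
def proj(d,p):
    c=d["view"][:3,:3]@np.asarray(p,float)+d["view"][:3,3]
    return np.array([d["fx"]*c[0]/c[2]+d["cx"],d["fy"]*c[1]/c[2]+d["cy"]]),c[2]
def ray(d,u,v):
    V=d["view"];R=V[:3,:3];o=-R.T@V[:3,3]
    return o,R.T@np.array([(u-d["cx"])/d["fx"],(v-d["cy"])/d["fy"],1.])
def atz(d,u,v,z):
    o,r=ray(d,u,v);return o+r*(z-o[2])/r[2]
E
python3 - <<'E'
from h import *
for n,boxes in (("top",[(180,140,230,185),(335,145,385,190),(255,130,310,200)]),("side",[(240,140,280,185),(350,205,395,255),(270,180,345,225)])):
    d=ld(n+"0");W=cloud(d)
    ims=[]
    for (a,b,c,e) in boxes:
        w=W[b:e,a:c].reshape(-1,3);w=w[np.isfinite(w[:,0])]
        print(n,(a,b),"z pct",np.round(np.percentile(w[:,2],[1,25,50,75,90,95,98,100]),0))
        hi=w[w[:,2]>w[:,2].max()-15];print("  top pts",len(hi),hi.mean(0).round(1))
        im=cv2.resize(d["img"][b:e,a:c],(360,int(360*(e-b)/(c-a))),interpolation=cv2.INTER_CUBIC);ims.append(cv2.resize(im,(260,260)))
    cv2.imwrite(f"pics/{n}crop.png",np.hstack(ims))
E
```

```text
top (180, 140) z pct [  3.  11.  14.  40. 115. 117. 122. 172.]
  top pts 25 [539.9 301.6 164.5]
top (335, 145) z pct [  4.  11.  14.  24.  79.  82.  85. 136.]
  top pts 22 [ 557.8 -273.9  129.2]
top (255, 130) z pct [ 5. 11. 14. 18. 22. 33. 38. 45.]
  top pts 226 [555.4   1.2  36.7]
side (240, 140) z pct [ -4.  10.  13.  61. 112. 115. 127. 156.]
  top pts 20 [537.4 296.3 149. ]
side (350, 205) z pct [ -2.  11.  13.  73.  78.  81. 115. 132.]
  top pts 39 [ 554.6 -277.5  126.2]
side (270, 180) z pct [ 1. 11. 14. 19. 32. 36. 38. 56.]
  top pts 32 [569.9 121.   47. ]
```

```bash
python3 -c "
import cv2,numpy as np
cv2.imwrite('pics/both.png',np.vstack([cv2.imread('pics/topcrop.png'),cv2.imread('pics/sidecrop.png')]))"
```

```text
(no output)
```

View pics/both.png

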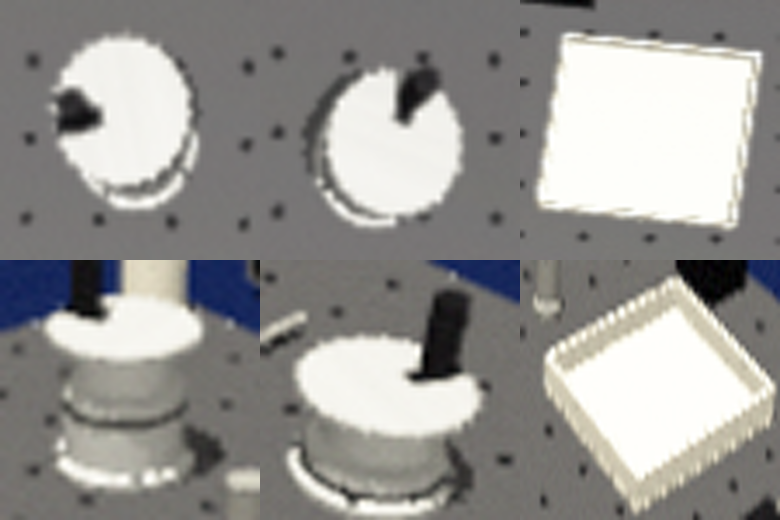

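The crops settle which housing is which. The left one (top px 203,160) has its wheel top at z≈115 and knob top at about 166 over a ~12 mm board, so it is the taller. The right one reads ~80/130 and is the smaller, about 570 mm away. Next I'll estimate the axis, knob and tray positions.

```bash
python3 - <<'E'
from h import *
for n,(a,b,c,e) in (("top",(180,140,230,185)),("side",(240,140,280,185))):
    d=ld(n+"0");W=cloud(d)[b:e,a:c];im=d["img"][b:e,a:c].astype(int)
    bright=im.min(-1)>200
    m=(W[...,2]>106)&(W[...,2]<124)&bright
    p=W[m]; (x,y),r=cv2.minEnclosingCircle(p[:,:2].astype(np.float32)); print(n,"wheel",len(p),x,y,r,np.median(p[:,2]),p.mean(0))
    k=W[...,2]>130;q=W[k]; print("  knob",len(q),np.median(q,0),q.max(0))
d=ld("top0");W=cloud(d)
board=W[195:215,160:250,2];print("board z",np.nanmedian(board), "table",np.nanmedian(W[225:260,300:350,2]))
# tray by image: white mask
im=d["img"];m=np.zeros(im.shape[:2],np.uint8);m[130:202,252:312]=(im[130:202,252:312].min(-1)>200)
ys,xs=np.nonzero(m);
for z in (11,37):
    P=np.array([atz(d,x,y,z)[:2] for x,y in zip(xs,ys)]).astype(np.float32);print(z,cv2.minAreaRect(P))
    
d=ld("side0");W2=cloud(d)
# bottle heights
w=W[105:130,148:172].reshape(-1,3);print("bottle",np.nanpercentile(w[:,2],99),w[w[:,2]>40].mean(0))
w=W[160:175,233:247].reshape(-1,3);print("post",np.nanpercentile(w[:,2],99),w[w[:,2]>25].mean(0))
w=W[110:135,250:276].reshape(-1,3);print("blk",np.nanpercentile(w[:,2],99),w[w[:,2]>30].mean(0))
E
```

```text
top wheel 432 546.1656494140625 276.2259826660156 44.69717788696289 113.86533006086263 [546.98427016 270.48602666 114.11887595]
  knob 36 [537.84178411 300.44292342 162.99879423] [548.03649198 308.50334259 171.53435149]
side wheel 162 544.1151733398438 276.02154541015625 46.3825798034668 113.17448405066662 [547.04828799 270.61407122 113.31555386]
  knob 32 [536.39654774 296.34336951 143.84024445] [547.30964232 303.48441836 155.6208864 ]
board z 11.973897348187233 table -0.021666827375515743
11 ((556.921875, 1.0968017578125), (151.60284423828125, 171.8789520263672), 84.1640396118164)
37 ((551.4578857421875, 2.7056350708007812), (149.1510772705078, 169.09930419921875), 84.1640396118164)
bottle 114.99952493196805 [698.75221725 434.6622095   82.76570789]
post 61.59271956669628 [536.16133415 153.35754845  51.64332786]
blk 55.62383662774588 [700.10017607  73.11519582  47.20437794]
```

```bash
python3 - <<'E'
from h import *
from rig import status
d=ld("wrist0");s=status.state()
for x in (0,50,70,90,110,122): print(x,proj(d,s["tcp_pos"]+s["ee_rot"]@[x,0,0]))
o=-d["view"][:3,:3].T@d["view"][:3,3];print("cam in tool",s["ee_rot"].T@(o-s["tcp_pos"]))
E
```

```text
0 (array([260.51028369, 258.36645759]), np.float64(160.2156419545531))
50 (array([260.61724651, 221.72025991]), np.float64(208.57181525376134))
70 (array([260.64732293, 211.41587008]), np.float64(227.9142845734446))
90 (array([260.6726937 , 202.72366954]), np.float64(247.25675389312792))
110 (array([260.69438304, 195.29275266]), np.float64(266.59922321281124))
122 (array([260.70594899, 191.33017901]), np.float64(278.2047048046212))
cam in tool [-146.71607801    0.25659382  -72.05130421]
```

Request:
carry_out:
  increments:
    - [1,0,-0.03,0.25,0]
    - [1,0,-0.07,0.5,0]
    - [1,0,-0.11,0.8,0]
    - [1,0,-0.126,0.9,0]
    - [1,0,-0.126,0.9,0]
    - [1,0,-0.126,0.9,0]

```text
time: 0.9
tcp_pos: [385.2, 398.9, 237.5]
ee_rot: [[-0.001, 0.425, 0.905], [-0.0, 0.905, -0.425], [-1.0, -0.0, -0.0]]
wrist_force: [-0.6, 1.1, 0.8]
opening: 0.998
```

Request:
carry_out:
  increments:
    - [1,0,-0.03,0.25,0]
    - [1,0,-0.08,0.55,0]
    - [1,0,-0.08,0.55,0]
    - [1,0,-0.08,0.55,0]
    - [1,0,-0.08,0.55,0]

```text
time: 1.52
tcp_pos: [477.7, 338.1, 237.7]
ee_rot: [[-0.0, 0.424, 0.906], [0.0, 0.906, -0.424], [-1.0, -0.0, -0.0]]
wrist_force: [-0.4, 0.2, -0.3]
opening: 0.999
```

```bash
python3 - <<'E'
from rig import status,get_image
import cv2,pickle
d=get_image("wrist");pickle.dump((d),open("w1.pkl","wb"));cv2.imwrite("pics/w1.png",d["img"]);print(status.state()["tcp_pos"])
E
```

```text
[477.90037937 337.97625619 237.76858558]
```

Request:
carry_out:
  increments:
    - [1,0,-0.1,0.7,0]
    - [1,0,-0.048,0.343,0]
    - [1,0,-0.048,0.343,0]
    - [1,0,-0.048,0.343,0]
    - [1,0,-0.048,0.343,0]

```text
time: 2.2
tcp_pos: [536.2, 299.7, 237.8]
ee_rot: [[0.0, 0.425, 0.905], [0.0, 0.905, -0.425], [-1.0, 0.0, -0.0]]
wrist_force: [-0.1, -0.3, -0.2]
opening: 0.995
```

```bash
python3 - <<'E'
from rig import status,get_image
import cv2,pickle
d=get_image("wrist");pickle.dump((d),open("w2.pkl","wb"));cv2.imwrite("pics/w2.png",d["img"]);print(status.state()["tcp_pos"],status.state()["time"])
E
```

```text
[536.36560303 299.62400907 237.786945  ] 2.25
```

View pics/w1.png

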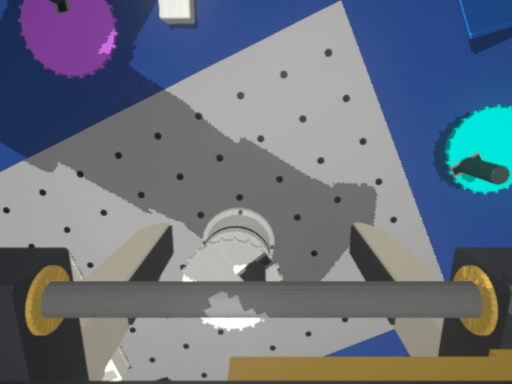

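View pics/w2.png

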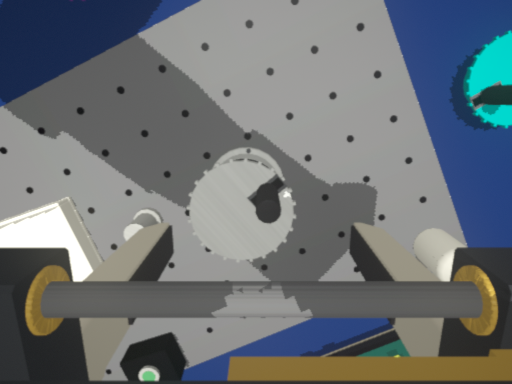

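w1 shows the tall cover partly hidden behind the gripper bar, at about (230,280). w2 shows the whole wheel centred near (242,209), with the knob's top disc at about (268,211). I'll enlarge w2.

```bash
python3 - <<'E'
from h import *
d=ld("w2");a,b,c,e=180,145,305,275
cv2.imwrite("pics/w2c.png",cv2.resize(d["img"][b:e,a:c],None,fx=4.5,fy=4.5,interpolation=cv2.INTER_CUBIC))
W=cloud(d)
print("knobtop",W[205:215:3,262:276:3].round(0).tolist())
m=(W[...,2]>105)&(W[...,2]<125);m[:, :185]=0;m[:,300:]=0;m[:160]=0;m[265:]=0
m&=d["img"].min(-1)>90
p=W[m];h=cv2.convexHull(p[:,:2].astype(np.float32))
print("wheel",len(p),np.median(p[:,2]),cv2.minEnclosingCircle(h),cv2.fitEllipse(h))
k=W[...,2]>152;k[:,:240]=0;k[:,295:]=0;k[170:,:][75:]=0
q=W[k];print("knob",len(q),np.median(q,0));print(cv2.minEnclosingCircle(q[:,:2].astype(np.float32)))
ys,xs=np.nonzero(k);print(xs.min(),xs.max(),ys.min(),ys.max())
E
```

```text
knobtop [[[533.0, 302.0, 165.0], [534.0, 304.0, 165.0], [535.0, 306.0, 166.0], [536.0, 308.0, 164.0], [537.0, 310.0, 165.0]], [[535.0, 301.0, 166.0], [536.0, 303.0, 166.0], [537.0, 305.0, 165.0], [538.0, 307.0, 166.0], [539.0, 309.0, 166.0]], [[537.0, 301.0, 166.0], [538.0, 302.0, 165.0], [539.0, 304.0, 166.0], [540.0, 306.0, 166.0], [nan, nan, nan]], [[539.0, 300.0, 166.0], [540.0, 301.0, 166.0], [541.0, 303.0, 166.0], [542.0, 305.0, 165.0], [542.0, 307.0, 166.0]]]
wheel 7314 113.57489503161226 ((546.604248046875, 277.3487243652344), 46.31564712524414) ((546.4686279296875, 277.1457824707031), (91.62883758544922, 91.72222137451172), 119.56800842285156)
knob 603 [537.20633344 304.87308603 165.31660287]
((538.7125244140625, 304.32623291015625), 8.848803520202637)
256 281 194 222
```

View pics/w2c.png

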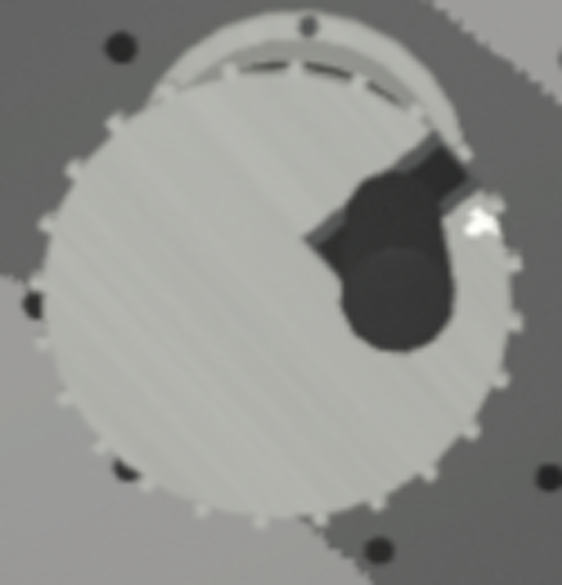

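The measurements agree:
- **Axis:** about (546.4, 276.9), with wheel top z 114 and radius ~45.
- **Knob:** top centre at about (538.5, 304), z 166. That is 28 mm off the axis at 106°, matching the spec.

I'll go down over the knob to TCP z≈146.

Request:
carry_out:
  increments:
    - [1,0.1,0.024,0,0]
    - [0.6,0.25,0.024,0,0]
    - [0.5,0.4,0.024,0,0]
    - [0.5,0.458,0.024,0,0]
    - [0.5,0.458,0.024,0,0]
    - [0.5,0.458,0.024,0,0]

```text
time: 3.0
tcp_pos: [539.5, 303.7, 147.0]
ee_rot: [[0.001, 0.426, 0.905], [0.001, 0.905, -0.426], [-1.0, 0.001, 0.001]]
wrist_force: [0.2, -0.4, 0.5]
opening: 0.526
```

```bash
python3 - <<'E'
from rig import status,get_image
import cv2,pickle
d=get_image("wrist");pickle.dump((d),open("w3.pkl","wb"));cv2.imwrite("pics/w3.png",d["img"]);print(status.state()["tcp_pos"],status.state()["time"])
E
```

```text
[539.52818509 303.65162269 147.10288196] 3.05
```

View pics/w3.png

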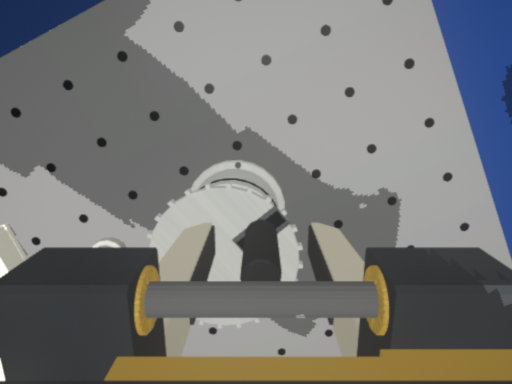

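The picture shows the knob at about (260,255), centred between the fingers at (205,250) and (325,250). I'll close on it.

Request:
carry_out:
  increments:
    - [0.1,0,0,0,0]
    - [0.05,0,0,0,0]
    - [0.05,0,0,0,0]
    - [0.05,0,0,0,0]
    - [0.05,0,0,0,0]
    - [0.05,0,0,0,0]
  newtons: 30

```text
time: 3.8
tcp_pos: [539.1, 303.4, 146.1]
ee_rot: [[0.0, 0.426, 0.905], [0.0, 0.905, -0.426], [-1.0, 0.0, 0.0]]
wrist_force: [-0.3, 0.3, 1.2]
opening: 0.188
```

```bash
python3 - <<'E'
from rig import status,get_image
import cv2,pickle,numpy as np
s=status.state();print(s["tcp_pos"],s["time"],s["opening"]*93,s["wrist_force"])
d=get_image("wrist");cv2.imwrite("pics/w4.png",d["img"]);
E
```

```text
[539.08031083 303.39285259 146.14119163] 3.8 17.516926138414647 [-0.329235    0.26926947  1.15018605]
```

View pics/w4.png

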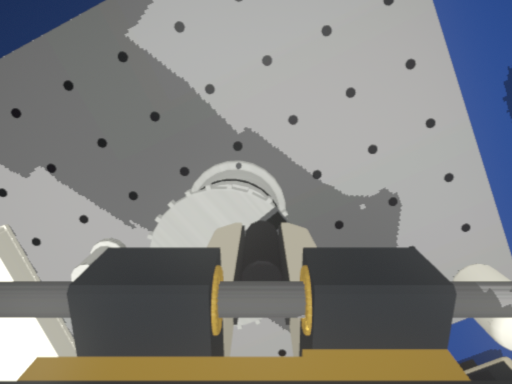

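Gripped: the opening is 17.5 mm on an 18 mm knob. Now I'll work out the circle rows in tool axes.

```bash
cat > circ.py <<'E'
import numpy as np,sys
def rows(psi0,total,n,r=27.5):
    k=np.arange(1,n+1)*total/n
    a=np.radians(psi0);b=np.radians(psi0+k)
    return [[0.05,round(-10*t/360/200,3),round(r*(np.cos(bb)-np.cos(a))/200,3),round(-r*(np.sin(bb)-np.sin(a))/200,3),0] for t,bb in zip(k,b)]
print(rows(*map(float,sys.argv[1:3]),int(sys.argv[3])))
E
python3 circ.py 40.6 180 12; python3 circ.py 220.6 360 12
```

```text
[[0.05, np.float64(-0.002), np.float64(-0.027), np.float64(-0.024), 0], [0.05, np.float64(-0.004), np.float64(-0.059), np.float64(-0.04), 0], [0.05, np.float64(-0.006), np.float64(-0.094), np.float64(-0.048), 0], [0.05, np.float64(-0.008), np.float64(-0.13), np.float64(-0.046), 0], [0.05, np.float64(-0.01), np.float64(-0.164), np.float64(-0.035), 0], [0.05, np.float64(-0.012), np.float64(-0.194), np.float64(-0.015), 0], [0.05, np.float64(-0.015), np.float64(-0.218), np.float64(0.012), 0], [0.05, np.float64(-0.017), np.float64(-0.234), np.float64(0.044), 0], [0.05, np.float64(-0.019), np.float64(-0.241), np.float64(0.079), 0], [0.05, np.float64(-0.021), np.float64(-0.24), np.float64(0.115), 0], [0.05, np.float64(-0.023), np.float64(-0.228), np.float64(0.149), 0], [0.05, np.float64(-0.025), np.float64(-0.209), np.float64(0.179), 0]]
[[0.05, np.float64(-0.004), np.float64(0.059), np.float64(0.04), 0], [0.05, np.float64(-0.008), np.float64(0.13), np.float64(0.046), 0], [0.05, np.float64(-0.012), np.float64(0.194), np.float64(0.015), 0], [0.05, np.float64(-0.017), np.float64(0.234), np.float64(-0.044), 0], [0.05, np.float64(-0.021), np.float64(0.24), np.float64(-0.115), 0], [0.05, np.float64(-0.025), np.float64(0.209), np.float64(-0.179), 0], [0.05, np.float64(-0.029), np.float64(0.15), np.float64(-0.219), 0], [0.05, np.float64(-0.033), np.float64(0.079), np.float64(-0.225), 0], [0.05, np.float64(-0.038), np.float64(0.015), np.float64(-0.194), 0], [0.05, np.float64(-0.042), np.float64(-0.025), np.float64(-0.135), 0], [0.05, np.float64(-0.046), np.float64(-0.031), np.float64(-0.064), 0], [0.05, np.float64(-0.05), np.float64(0.0), np.float64(0.0), 0]]
```

Request:
carry_out:
  increments:
    - [0.05,-0.002,-0.027,-0.024,0]
    - [0.05,-0.004,-0.059,-0.04,0]
    - [0.05,-0.006,-0.094,-0.048,0]
    - [0.05,-0.008,-0.13,-0.046,0]
    - [0.05,-0.01,-0.164,-0.035,0]
    - [0.05,-0.012,-0.194,-0.015,0]
    - [0.05,-0.015,-0.218,0.012,0]
    - [0.05,-0.017,-0.234,0.044,0]
    - [0.05,-0.019,-0.241,0.079,0]
    - [0.05,-0.021,-0.24,0.115,0]
    - [0.05,-0.023,-0.228,0.149,0]
    - [0.05,-0.025,-0.209,0.179,0]

```text
time: 5.35
tcp_pos: [554.1, 250.3, 151.0]
ee_rot: [[-0.0, 0.426, 0.905], [-0.0, 0.905, -0.426], [-1.0, -0.0, -0.0]]
wrist_force: [-0.5, 0.2, -1.6]
opening: 0.188
```

```bash
python3 - <<'E'
from h import *
from rig import status,get_image
s=status.state();print(s["tcp_pos"],s["time"],s["opening"]*93,s["wrist_force"])
d=get_image("wrist");cv2.imwrite("pics/w5.png",d["img"])
W=cloud(d);m=(W[...,2]>108)&(W[...,2]<130)&(np.hypot(W[...,0]-546.4,W[...,1]-276.9)<48)&(d["img"].min(-1)>90);p=W[m];print(len(p),np.median(p[:,2]))
E
```

```text
[554.12294072 250.26519572 150.97411241] 5.35 17.51369878440882 [-0.51138659  0.18432003 -1.6095515 ]
14856 118.40994885790172
```

View pics/w5.png

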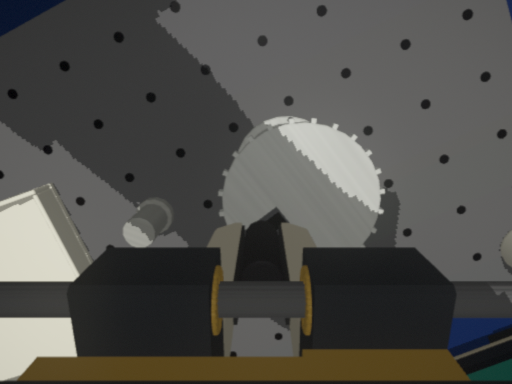

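The wheel has turned with the knob, its slot now at (270,215), and risen 5 mm with almost no force. Next is one full turn.

Request:
carry_out:
  increments:
    - [0.05,-0.004,0.059,0.04,0]
    - [0.05,-0.008,0.13,0.046,0]
    - [0.05,-0.012,0.194,0.015,0]
    - [0.05,-0.017,0.234,-0.044,0]
    - [0.05,-0.021,0.24,-0.115,0]
    - [0.05,-0.025,0.209,-0.179,0]
    - [0.05,-0.029,0.15,-0.219,0]
    - [0.05,-0.033,0.079,-0.225,0]
    - [0.05,-0.038,0.015,-0.194,0]
    - [0.05,-0.042,-0.025,-0.135,0]
    - [0.05,-0.046,-0.031,-0.064,0]
    - [0.05,-0.05,0,0,0]

```text
time: 6.9
tcp_pos: [554.8, 249.5, 161.0]
ee_rot: [[-0.0, 0.427, 0.904], [-0.0, 0.904, -0.427], [-1.0, -0.0, -0.0]]
wrist_force: [-1.9, 0.0, -2.0]
opening: 0.187
```

```bash
python3 - <<'E'
from h import *
from rig import status,get_image
s=status.state();print(s["tcp_pos"],s["time"],s["opening"]*93,s["wrist_force"])
d=get_image("wrist");cv2.imwrite("pics/w6.png",d["img"])
W=cloud(d);m=(W[...,2]>108)&(W[...,2]<140)&(np.hypot(W[...,0]-546.4,W[...,1]-276.9)<48)&(d["img"].min(-1)>90);p=W[m];print(len(p),np.median(p[:,2]))
E
python3 circ.py 220.6 320 12
```

```text
[554.84174403 249.54964064 160.97630926] 6.9 17.347404365173894 [-1.88346853  0.04063803 -2.0431247 ]
15092 128.42908998273668
[[0.05, np.float64(-0.004), np.float64(0.051), np.float64(0.037), 0], [0.05, np.float64(-0.007), np.float64(0.114), np.float64(0.048), 0], [0.05, np.float64(-0.011), np.float64(0.174), np.float64(0.029), 0], [0.05, np.float64(-0.015), np.float64(0.22), np.float64(-0.015), 0], [0.05, np.float64(-0.019), np.float64(0.241), np.float64(-0.075), 0], [0.05, np.float64(-0.022), np.float64(0.233), np.float64(-0.138), 0], [0.05, np.float64(-0.026), np.float64(0.198), np.float64(-0.19), 0], [0.05, np.float64(-0.03), np.float64(0.142), np.float64(-0.222), 0], [0.05, np.float64(-0.033), np.float64(0.079), np.float64(-0.225), 0], [0.05, np.float64(-0.037), np.float64(0.021), np.float64(-0.199), 0], [0.05, np.float64(-0.041), np.float64(-0.019), np.float64(-0.15), 0], [0.05, np.float64(-0.044), np.float64(-0.033), np.float64(-0.088), 0]]
```

View pics/w6.png

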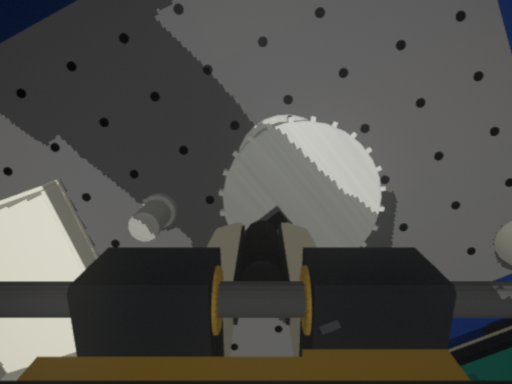

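After 1.5 turns the wheel top is at 128.4, 15 mm up, as it should be. I'll add 320° more for 2.39 turns in total, which ends with the jaws lying radially.

Request:
carry_out:
  increments:
    - [0.05,-0.004,0.051,0.037,0]
    - [0.05,-0.007,0.114,0.048,0]
    - [0.05,-0.011,0.174,0.029,0]
    - [0.05,-0.015,0.22,-0.015,0]
    - [0.05,-0.019,0.241,-0.075,0]
    - [0.05,-0.022,0.233,-0.138,0]
    - [0.05,-0.026,0.198,-0.19,0]
    - [0.05,-0.03,0.142,-0.222,0]
    - [0.05,-0.033,0.079,-0.225,0]
    - [0.05,-0.037,0.021,-0.199,0]
    - [0.05,-0.041,-0.019,-0.15,0]
    - [0.05,-0.044,-0.033,-0.088,0]

```text
time: 8.45
tcp_pos: [535.5, 250.7, 169.9]
ee_rot: [[-0.0, 0.426, 0.905], [-0.0, 0.905, -0.426], [-1.0, -0.0, -0.0]]
wrist_force: [-0.1, 0.7, -2.1]
opening: 0.186
```

Request:
carry_out:
  increments:
    - [0.05,-0.02,0,0,0]
    - [0.05,-0.04,0,0,0]
    - [0.05,-0.06,0,0,0]
    - [0.05,-0.06,0,0,0]
  newtons: 45

```text
time: 8.95
tcp_pos: [534.9, 252.1, 182.3]
ee_rot: [[0.001, 0.425, 0.905], [0.0, 0.905, -0.425], [-1.0, 0.001, 0.001]]
wrist_force: [-0.2, -0.5, -1.6]
opening: 0.187
```

```bash
python3 - <<'E'
from h import *
from rig import status,get_image
s=status.state();print(s["tcp_pos"],s["time"],s["opening"]*93,s["wrist_force"])
d=get_image("wrist");cv2.imwrite("pics/w7.png",d["img"])
W=cloud(d);m=(W[...,2]>120)&(W[...,2]<170)&(np.hypot(W[...,0]-546.4,W[...,1]-276.9)<48)&(d["img"].min(-1)>90);p=W[m];print(len(p),np.median(p[:,2]))
d=get_image("side");cv2.imwrite("pics/s7.png",cv2.resize(d["img"][110:210,200:330],None,fx=5,fy=5,interpolation=2))
E
```

```text
[534.92213276 252.13292775 182.28272151] 8.95 17.40905503271013 [-0.1721517  -0.52109829 -1.58758883]
9950 149.67524969496452
```

View pics/w7.png

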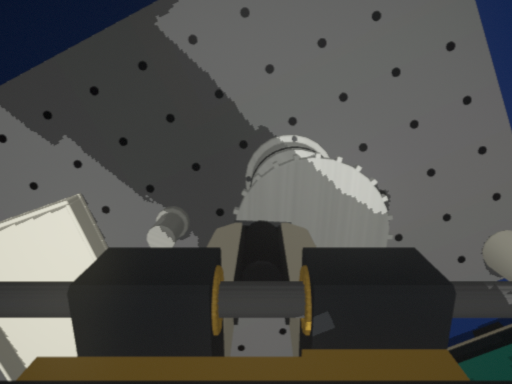

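View pics/s7.png

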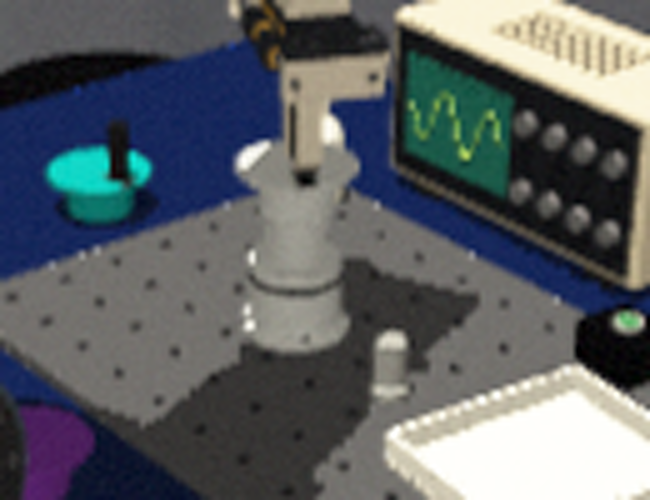

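The cover came free: its wheel top is at 149.7, 36 mm above the start, it hangs level, and the force stays under 3 N. I'll lift it further and check the hang.

Request:
carry_out:
  increments:
    - [0.05,-0.05,0,0,0]
    - [0.05,-0.1,0,0,0]
    - [0.05,-0.15,0,0,0]
    - [0.05,-0.2,0,0,0]
    - [0.05,-0.25,0,0,0]
    - [0.05,-0.25,0,0,0]
    - [0.05,-0.25,0,0,0]

```text
time: 9.93
tcp_pos: [534.7, 251.8, 231.5]
ee_rot: [[-0.0, 0.426, 0.905], [-0.0, 0.905, -0.426], [-1.0, -0.0, -0.0]]
wrist_force: [0.1, -0.6, -2.2]
opening: 0.185
```

```bash
cat > look.py <<'E'
from h import *
from rig import status,get_image
import sys
k=sys.argv[1]
s=status.state();print(s["tcp_pos"],s["time"],s["opening"]*93,s["wrist_force"])
d=get_image("wrist");cv2.imwrite(f"pics/w{k}.png",d["img"]);pickle.dump(d,open(f"w{k}.pkl","wb"))
W=cloud(d);t=s["tcp_pos"]
m=(W[...,2]>t[2]-45)&(W[...,2]<t[2]-18)&(np.hypot(W[...,0]-t[0],W[...,1]-t[1])<85)&(d["img"].min(-1)>60)
p=W[m];p=p[np.abs(p[:,2]-np.median(p[:,2]))<6]
c,*_=np.linalg.lstsq(np.c_[p[:,:2]-t[:2],np.ones(len(p))],p[:,2],rcond=None)
print("wheel n",len(p),"z",np.median(p[:,2]),"tilt deg",np.degrees(np.hypot(c[0],c[1])),c, cv2.minEnclosingCircle(p[:,:2].astype(np.float32)))
d=get_image("side");cv2.imwrite(f"pics/s{k}.png",d["img"]);pickle.dump(d,open(f"s{k}.pkl","wb"))
E
python3 look.py 8
```

```text
[534.71146227 251.75041061 231.54725385] 9.925 17.19170506268136 [ 0.06937334 -0.64866182 -2.16579356]
wheel n 9997 z 198.92839361607304 tilt deg 0.4172016131062237 [ 4.85742391e-03 -5.42459988e-03  1.99090666e+02] ((543.32373046875, 280.7392272949219), 45.601505279541016)
```

View pics/w8.png

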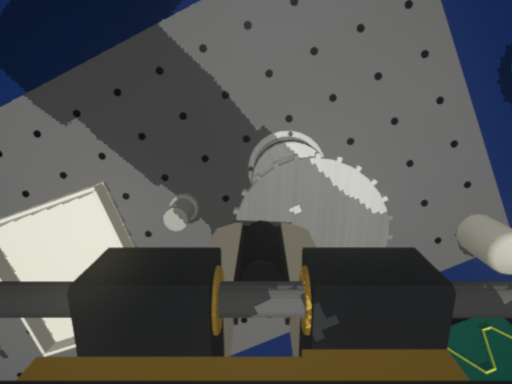

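View pics/s8.png

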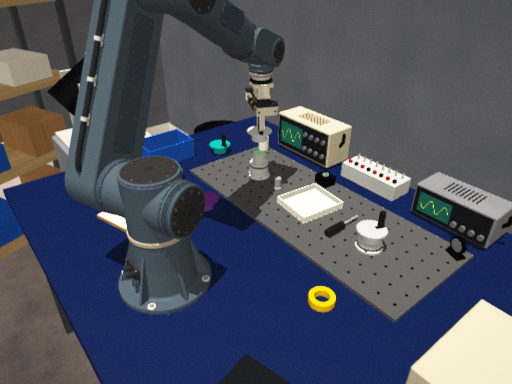

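The cover hangs level, with 0.4° tilt and its axis about 28 mm from the knob along the jaws. The picture shows no contact. I'll carry it to the tray centre at about (551.5, 2.7), ramping the speed gently.

Request:
carry_out:
  increments:
    - [0.05,0,-0.02,0.01,0]
    - [0.05,0,-0.06,0.03,0]
    - [0.05,0,-0.12,0.06,0]
    - [0.05,0,-0.2,0.1,0]
    - [0.05,0,-0.29,0.144,0]
    - [0.05,0,-0.38,0.189,0]
    - [0.05,0,-0.47,0.233,0]
    - [0.05,0,-0.56,0.278,0]
    - [0.05,0,-0.65,0.323,0]
    - [0.05,0,-0.74,0.367,0]
    - [0.05,0,-0.83,0.412,0]
    - [0.05,0,-0.9,0.447,0]

```text
time: 11.52
tcp_pos: [539.2, 49.5, 231.8]
ee_rot: [[0.0, 0.426, 0.905], [-0.0, 0.905, -0.426], [-1.0, -0.0, 0.0]]
wrist_force: [-0.2, -0.1, -0.4]
opening: 0.19
```

Request:
carry_out:
  increments:
    - [0.05,0,-0.08,0.04,0]
    - [0.05,0,-0.15,0.074,0]
    - [0.05,0,-0.21,0.104,0]
    - [0.05,0,-0.26,0.129,0]
    - [0.05,0,-0.3,0.149,0]
    - [0.05,0,-0.32,0.159,0]
    - [0.05,0,-0.333,0.165,0]
    - [0.05,0,-0.333,0.165,0]
    - [0.05,0,-0.333,0.165,0]

```text
time: 12.65
tcp_pos: [540.6, -23.2, 231.9]
ee_rot: [[-0.0, 0.426, 0.905], [0.0, 0.905, -0.426], [-1.0, 0.0, -0.0]]
wrist_force: [-0.3, 0.3, -1.8]
opening: 0.185
```

```bash
python3 look.py 9
```

```text
[540.64639324 -23.20179023 231.85367565] 12.65 17.218497613230216 [-0.31851585  0.30805639 -1.79272228]
wheel n 10075 z 199.23640613617656 tilt deg 0.4296681058250859 [ 5.22404853e-03 -5.38016401e-03  1.99417499e+02] ((549.3214721679688, 6.243358612060547), 45.760101318359375)
```

View pics/w9.png

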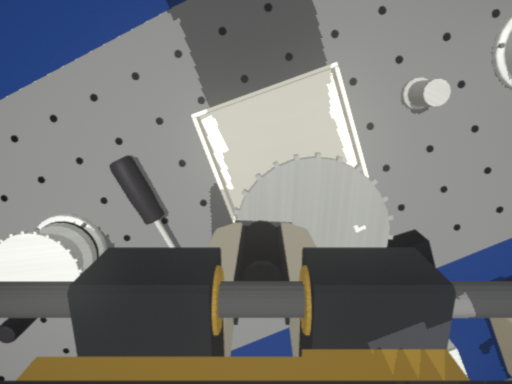

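View pics/s9.png

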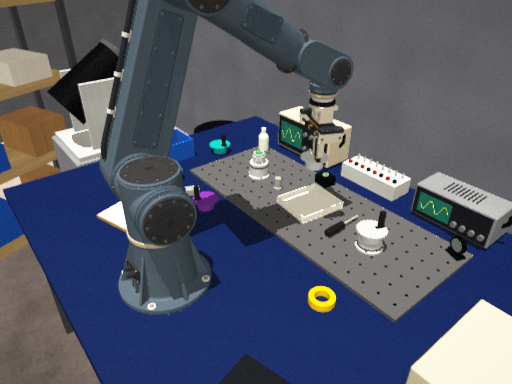

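The wrist view shows the tray corners at (195,118), (337,67) and (367,180) and the cover level in the jaws. I'll cross-check the tray centre from these.

```bash
python3 - <<'E'
from h import *
d=ld("w9")
a,b,c=[atz(d,u,v,37)[:2] for u,v in((193,117),(337,66),(368,181))]
print(a,b,c,np.linalg.norm(a-b),np.linalg.norm(c-b))
t=ld("top0")
q=[atz(t,u,v,37)[:2].round(1) for u,v in((264.5,139.5),(305,143),(300,191),(259.5,185.5))];print(q,np.mean(q,0))
# right-angle tray centre from corner b and edge directions
e=(a-b)/np.linalg.norm(a-b);f=np.array([-e[1],e[0]]);f*=np.sign(f@(c-b));
for l in ((150,170),(170,150)): print(l,b+e*l[0]/2+f*l[1]/2)
E
```

```text
[461.48910126 -59.48180775] [477.84503259  86.43906937] [595.5637924  73.4323415] 146.8346650780695 118.43513575205347
[array([640. ,  66.6]), array([630.9, -78.2]), array([457.2, -62.3]), array([473.1,  80.5])] [550.3    1.65]
(150, 170) [553.96179766   2.43765226]
(170, 150) [542.91012887  -6.38621407]
```

Both views put the tray centre at about (552, 2.5), and the cover axis is at about (551, 4). I'll lower it now, slowing before the floor; contact should come after about 146 mm.

Request:
carry_out:
  increments:
    - [0.05,0.05,0,0,0]
    - [0.05,0.15,0,0,0]
    - [0.05,0.25,0,0,0]
    - [0.05,0.35,0,0,0]
    - [0.05,0.45,0,0,0]
    - [0.05,0.54,0,0,0]
    - [0.05,0.61,0,0,0]
    - [0.05,0.66,0,0,0]
    - [0.05,0.69,0,0,0]
    - [0.05,0.71,0,0,0]
    - [0.05,0.71,0,0,0]

```text
time: 14.12
tcp_pos: [540.7, -23.4, 89.9]
ee_rot: [[0.0, 0.426, 0.905], [0.0, 0.905, -0.426], [-1.0, 0.0, 0.0]]
wrist_force: [0.0, -0.1, -1.9]
opening: 0.185
```

```bash
python3 look.py 10
```

```text
[540.69806502 -23.43749981  89.85545276] 14.125 17.234098884621226 [ 0.02868315 -0.08169742 -1.94487667]
wheel n 10082 z 57.25336822574988 tilt deg 0.49983188606090795 [ 6.11418362e-03 -6.22253258e-03  5.74577812e+01] ((548.8875122070312, 6.251839637756348), 45.63650131225586)
```

View pics/w10.png

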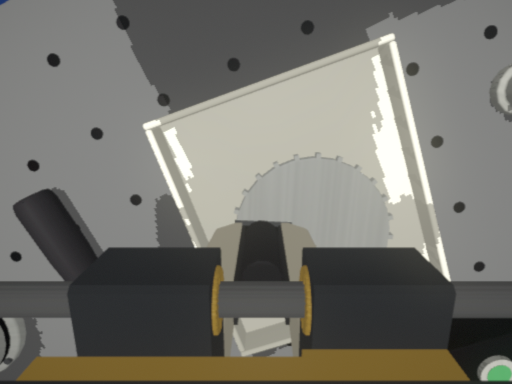

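The wheel top is at 57.3 and should end at 53, so about 4 mm remain. I'll creep down and watch the force.

Request:
carry_out:
  increments:
    - [0.05,0.008,0,0,0]
    - [0.05,0.014,0,0,0]
    - [0.05,0.018,0,0,0]
    - [0.05,0.02,0,0,0]
    - [0.05,0.02,0,0,0]

```text
time: 14.85
tcp_pos: [540.6, -23.4, 85.8]
ee_rot: [[-0.0, 0.426, 0.905], [0.0, 0.905, -0.426], [-1.0, -0.0, -0.0]]
wrist_force: [0.6, 0.7, -1.4]
opening: 0.185
```

Request:
carry_out:
  increments:
    - [0.05,0.002,0,0,0]
    - [0.05,0.004,0,0,0]
    - [0.05,0.004,0,0,0]

```text
time: 15.22
tcp_pos: [540.7, -23.4, 85.2]
ee_rot: [[0.0, 0.426, 0.905], [0.0, 0.905, -0.426], [-1.0, 0.0, 0.0]]
wrist_force: [-0.3, -0.6, -0.4]
opening: 0.187
```

Request:
carry_out:
  increments:
    - [0.05,0.002,0,0,0]
    - [0.05,0.004,0,0,0]
    - [0.05,0.004,0,0,0]

```text
time: 15.6
tcp_pos: [540.9, -23.3, 85.0]
ee_rot: [[0.001, 0.426, 0.905], [0.0, 0.905, -0.426], [-1.0, 0.0, 0.001]]
wrist_force: [-3.3, 1.8, 8.8]
opening: 0.187
```

```bash
python3 look.py 11
```

```text
[540.91444163 -23.30719655  84.95892927] 15.6 17.395607367273556 [-3.33430571  1.84548037  8.79195713]
wheel n 10091 z 52.71299017462298 tilt deg 0.3535099752814786 [ 6.12545417e-03 -7.39349548e-04  5.27140068e+01] ((549.879150390625, 5.333995819091797), 45.67869186401367)
```

It's on the floor: 8.8 N upward force and wheel top at 52.7 against the expected 53. I'll open partway and retreat straight up.

Request:
carry_out:
  increments:
    - [0.25,-0.002,0,0,0]
    - [0.35,-0.002,0,0,0]
    - [0.45,-0.002,0,0,0]
    - [0.5,-0.002,0,0,0]
    - [0.5,-0.002,0,0,0]

```text
time: 16.32
tcp_pos: [540.6, -23.4, 84.6]
ee_rot: [[-0.0, 0.426, 0.905], [-0.0, 0.905, -0.426], [-1.0, -0.0, -0.0]]
wrist_force: [-0.1, 0.4, -0.1]
opening: 0.497
```

Request:
carry_out:
  increments:
    - [0.5,-0.05,0,0,0]
    - [0.5,-0.15,0,0,0]
    - [0.5,-0.3,0,0,0]
    - [0.5,-0.45,0,0,0]
    - [0.5,-0.6,0,0,0]
    - [0.5,-0.7,0,0,0]
    - [0.5,-0.7,0,0,0]

```text
time: 17.2
tcp_pos: [541.2, -23.5, 226.3]
ee_rot: [[0.003, 0.426, 0.905], [-0.0, 0.905, -0.426], [-1.0, 0.001, 0.003]]
wrist_force: [0.7, 0.6, -0.6]
opening: 0.5
```

```bash
python3 - <<'E'
from h import *
from rig import status,get_image
s=status.state();print(s["tcp_pos"],s["time"],s["opening"]*93,s["wrist_force"])
ims=[]
for n in("wrist","side","top"):
    d=get_image(n);pickle.dump(d,open(n+"_f.pkl","wb"))
    W=cloud(d);m=(W[...,2]>44)&(W[...,2]<62)&(np.hypot(W[...,0]-550,W[...,1]-3)<60)&(d["img"].min(-1)>100)
    p=W[m]
    if len(p)>10:
        c,*_=np.linalg.lstsq(np.c_[p[:,:2]-[550,3],np.ones(len(p))],p[:,2],rcond=None)
        print(n,len(p),np.median(p[:,2]),np.degrees(np.hypot(c[0],c[1])),cv2.minEnclosingCircle(p[:,:2].astype(np.float32)))
    im=d["img"]
    if n=="side": im=cv2.resize(im[150:270,230:390],(512,384))
    ims.append(cv2.resize(im,(400,300)))
cv2.imwrite("pics/f.png",np.vstack([np.hstack(ims[:2]),np.hstack([ims[2],ims[2]*0])]))
E
```

```text
[541.24077187 -23.49614087 226.33264704] 17.2 46.47713986682023 [ 0.74064239  0.59697882 -0.57966725]
wrist 5710 52.6181200046542 0.089532866912633 ((554.0144653320312, 2.843061923980713), 46.108428955078125)
side 250 52.07748407753756 0.7712437387674417 ((554.316650390625, -0.5249966382980347), 46.377906799316406)
top 65 52.17242876655017 6.120924958107873 ((558.229736328125, 29.886869430541992), 30.117937088012695)
```

View pics/f.png

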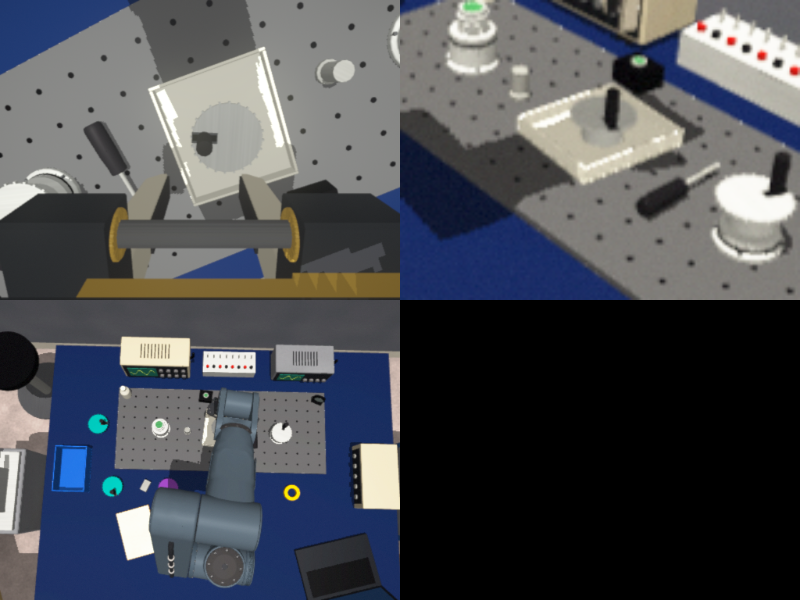

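The pictures show the cover upright near the middle of the tray, at wrist panel (225,135) and side panel (605,120). The tall housing's neck is open and the gripper is clear. Handing in.

Request:
carry_out:
  increments:
    - [0.5,0,0,0,0]
    - [0.5,0,0,0,0]

```text
time: 17.6
tcp_pos: [540.5, -23.4, 224.1]
ee_rot: [[-0.001, 0.426, 0.905], [0.0, 0.905, -0.426], [-1.0, -0.0, -0.001]]
wrist_force: [0.0, -0.1, -0.1]
opening: 0.498
```

```bash
python3 -c "
from rig import robot,status
print(status.state()['tcp_pos']);print(robot.job_done())"
```

```text
[540.47551748 -23.41184369 224.09418041]
the job is handed in; nothing more can be done
None
```

The cover of the taller housing is unscrewed and standing knob up in the white tray. I handed the job in at 17.6 s, and it gave no verdict. I held the cover by its knob, circled it 2.39 turns anticlockwise while rising with the thread, then lifted it off, carried it across and set it down.

**Last checks:**
- **Position:** the wrist view puts the cover's axis at about (554, 3) mm and the side view at (554, −0.5). The tray's middle is at about (552, 2.5), so it is within a few mm of centre.
- **Height and tilt:** the wheel top is at 52.6 mm against 53 expected, so the cover is on the tray floor. Tilt is under 1° in both views.
- **Contact:** the gripper is about 140 mm above where it let go, touching nothing, with wrist force near zero. The highest wrist force I read was about 10 N, as the cover met the floor.
- **Smaller housing:** I never brought the arm or the cover near it.

**Disagreement:** the top view could not confirm the placement. The arm hid most of the cover, so its fit (65 points, 6° tilt) means nothing and I ignored it.

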